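# Make up two biomaterial sample kits

## Task

Make up the two sample kits. The long tray gets the pressed plate, which is still under the drying clamp (lift the clamp arm until it stays open by itself before you take the plate off, and leave it open), and the smaller of the two fibre discs; the square tray gets the larger disc and the squat jar. Everything lies flat or stands upright on the floor of its tray, with nothing on top of anything else, and the tall bottle and the conical flask stay standing where they are.

Things in the scene. Friction and masses are not known exactly. Their poses are not given: they have to be found in the camera images.
- plate_center (a point): Centre of the pressed-fibre plate: cork-brown, 74 x 44 x 8 mm (own x, y, z), about 30 g. It lies flat under the clamp's rubber pad with its 74 mm side along the clamp arm, on an aluminium block 64 x 34 mm that leaves 5 mm of plate free all round; the block's top is 24 mm above the table, and the clamp's steel base plate below it is 8 mm high. It can be taken by its 44 mm width once the arm is open.
- disc_small_mid (a point): Centre of the smaller fibre disc: cork-brown, 38 mm diameter, 18 mm thick, lying flat on the table (centre 9 mm up), z up.
- disc_large_mid (a point): Centre of the larger fibre disc: cork-brown, 60 mm diameter, 22 mm thick, lying flat on the table (centre 11 mm up), z up.
- jar_mid (a point): Centre (half-way up) of the squat glass sample jar with white cap: 44 mm diameter, 50 mm high, standing on the table, z up.
- bottle_mid (a point): Centre (half-way up) of the narrow tall bottle with white cap, 32 mm diameter, 64 mm high, standing in the same row as the discs and the jar. Not part of a kit: stays where it is.
- tray_long: Long moulded-pulp tray, fixed to the table: 120 (own x) x 210 (own y) mm outside, 20 mm high, walls and floor 4 mm thick, open on top. Origin: centre of its underside, on the table; z up. Kit: plate and smaller disc.
- tray_square: Square moulded-pulp tray, fixed to the table: 145 x 145 mm outside, 20 mm high, walls and floor 4 mm thick, open on top. Origin: centre of its underside, on the table; z up. Kit: larger disc and squat jar.
- clamp_grip (a point): Centre of the black cross-barrel at the free end of the clamp arm: 26 mm long (along its own y, parallel to the hinge), 16 mm diameter, 50 mm above the table when shut, with free space beneath. Its own x axis points along the arm to the hinge axis, which lies 135 mm away (also 50 mm above the table and fixed). The barrel can be pinched by its two end faces or lifted from below; the arm (12 mm wide) turns about the hinge, so the barrel goes up and over in an arc.
- clamp_arm (a joint): Angle of the clamp arm, rad: 0 shut on the plate (arm level), grows as it is lifted; 1.57 is upright and 1.92 the open stop, leaning back over the hinge. A spring pulls it shut (about 5 N at the barrel) up to about 1.05; past that the spring pulls it to the open stop and keeps it there.
- flask_mid (a point): Centre (half-way up) of the conical glass flask, 72 mm diameter at the foot, 108 mm high, standing beyond the trays. Not part of a kit: stays where it is.
Things that resemble listed ones, but are neither listed nor needed, are in the scene too. Leave any purple look-alike of the part that bears disc_small_mid alone.

How it is judged:
On the way:
1. the clamp arm stands open by itself (past 1.5 rad, the robot off it) with the plate still on its seat (moved less than 20 mm) (value of joint clamp_arm above 1.5 rad and distance of plate_center from where it was at the start of the episode below 0.02 m and contact force between each of the arm, the fingers and clamp_arm below 0.1 N), for 0.2 s.
At the end, for the whole second after the job is handed in: Plate and smaller disc lie in the long tray, larger disc and squat jar in the square tray: each inside the walls, on the tray's floor (height within 4 mm) and within 0.12 rad of flat or upright, at rest; the clamp arm stands open (past 1.5 rad); bottle and flask are within 25 mm of where they stood (x of plate_center in the frame of tray_long between -0.045 and 0.045 m and y of plate_center in the frame of tray_long between -0.09 and 0.09 m and z of plate_center in the frame of tray_long between 0.004 and 0.012 m and angle between each of plate_center, disc_small_mid, disc_large_mid, jar_mid's own z axis and vertical below 0.12 rad and linear speed of each of plate, disc_small, disc_large, jar below 0.02 m/s and x of disc_small_mid in the frame of tray_long between -0.045 and 0.045 m and y of disc_small_mid in the frame of tray_long between -0.09 and 0.09 m and z of disc_small_mid in the frame of tray_long between 0.009 and 0.017 m and x of disc_large_mid in the frame of tray_square between -0.05 and 0.05 m and y of disc_large_mid in the frame of tray_square between -0.05 and 0.05 m and z of disc_large_mid in the frame of tray_square between 0.011 and 0.019 m and x of jar_mid in the frame of tray_square between -0.055 and 0.055 m and y of jar_mid in the frame of tray_square between -0.055 and 0.055 m and z of jar_mid in the frame of tray_square between 0.025 and 0.033 m and value of joint clamp_arm above 1.5 rad and distance of each of bottle_mid, flask_mid from where it was at the start of the episode below 0.025 m); the robot touches nothing.
It fails at once if the tall bottle is knocked over or moved by more than 25 mm (distance of bottle_mid from where it was at the start of the episode above 0.025 m or angle between bottle_mid's own z axis and vertical above 0.5 rad).
It fails at once if the flask is knocked over or moved by more than 25 mm (distance of flask_mid from where it was at the start of the episode above 0.025 m or angle between flask_mid's own z axis and vertical above 0.5 rad).
It also fails if it takes over 120 s, if anything falls off the work surface, if the arm or the gripper's body presses on something with over 40 N, if the wrist force passes 120 N, or if a joint passes its speed limit or range.

## Robot

A 7-joint arm with a two-finger parallel gripper is mounted at the origin on the work surface. World frame = base frame: x ahead of the robot, y to its left, z up, the work surface at z = 0. Lengths are in m, angles in rad, forces in N, time in s.
With the tool pointing down it reaches from about 0.35 to 0.9 m from the base axis. Payload 8.1 kg.
Tool frame: the origin (TCP) lies midway between the tips of the shut fingers; the grasp point (between the pads) lies 19 mm behind it; z points along the fingers, x is the direction in which the jaws open and shut, and the axes are right-handed (so a half turn about z gives the same grasp; the last joint's range is limited). The gripper opens to 92 mm and grips with 3 to 60 N. Pads are 19 mm wide; open, the fingers measure 130 mm over their backs; the gripper's body (75 mm by 190 mm) begins 47 mm behind the grasp point.
Start: joints at [1.205, 0.434, 0.025, 1.573, -0.012, 1.134, -0.075], TCP at [0.162, -0.604, 0.227] pointing down, gripper open.
Joint ranges: [-2.62, 2.62], [-0.44, 2.09], [-1.27, 1.32], [0.08, 2.57], [-1.32, 4.46], [0.12, 2], [-2.74, 2.74]. Speed limits (rad/s): [2.22, 2.22, 3.01, 3.01, 3.14, 3.14, 3.14].

## Interface

Orientations are given as a rotation vector (axis times angle).
In Python, from cell import arm gives the robot as it stands. The module is installed in compiled form; this text tells all that it offers.
- The arm moves only by the tool play_rows, never from a script. Its argument "motion" is a list of rows, each a list of 7 numbers: the gripper's target within -1 to 1 (fully open at 1, half-way at 0, shut at -1), then the shift along the tool's x, y, z in mm, then the turn, a rotation vector about the tool's x, y, z in rad. In form: [[claw, tx, ty, tz, ax, ay, az], ...]. A call has 1 to 10 rows; each row is the pose to reach, as a shift and turn from the pose measured when the call began, along the tool's axes at that moment; what a row does not reach only later rows make up. A row lasts 1/10 s, in which the tool goes at most 50 mm and 8.59 degrees, less where a joint would pass 70% of its speed; a pose out of reach is approached as far as the arm can. A call with a gripper value outside its range is refused whole. The fingers move at their own pace and stop on an object; "force" is the grip in N (left out, the last holds). Time passes only in rows, so rows that repeat a pose let the fingers close. It gives the time, the measured TCP pose, the force and the opening at its end, in the units of the state.
- arm.observe(): the state, without advancing time (a new reading comes with each control period).
- arm.get_image(name): name is "scene" or "side" or "wrist"; returns a dict with "img" (420x560x3 uint8, blue, green, red), "depth" (420x560 float32, m along the optical axis (not along the pixel's ray), 0 where there is no reading), "K" (3x3 intrinsics, pixels), "rvec" (rotation vector, rad) and "tvec" (3), from world to camera coordinates, as OpenCV has them. Camera axes: x right, y down, z forward; pixel columns grow to the right and rows downward; lengths in m; the calibration is good to about 2 mm. A picture is of the moment at which its call begins.
- arm.sign_off(): hands the job in, once; it reports no verdict.
Trained networks look in a picture, given as the dict that the camera call returned (one of the last four; its "shot" number tells which), for a name from the list of things; names that differ only in an ending like _2 or _b are one class to them, and where a whole thing is asked for, a point or a joint stands for the part that bears it (a point fixed in the world has none). Each returns a list of dicts, best first, with "score" (0 to 1); they miss things now and then, are a little off and sometimes report something else, mostly with a low value. They report only what shows in the picture. A call takes as long as a camera call. They do not tell look-alikes from the thing itself.
- arm.look_for(picture, query): "box" ([left, top, width, height] as shares, 0 to 1, of the picture: columns of its width, rows of its height, round what is visible of it).
The state is a dict: "clock": time; "joints": joint angles; "dq": joint speeds; "joint_efforts": joint torques, N m; "position": TCP position; "ee_rot": TCP orientation; "force": force on the tool from outside, world axes, zero at the start; "ft_torque": the same for the moment, N m; "width": opening from 0.0 (shut) to 1.0 (fully open).
Only numpy, scipy, OpenCV 4.12 (cv2) and the standard library are available. Lean on these libraries where they do the work, as an engineer would, in place of code of your own. Each camera call takes 0.05 s, during which the arm holds its last target. There are 200 camera calls.

## Working session

There is one attempt and no reset: what is moved stays moved. The work goes in short steps, Python scripts to look and compute and a tool call to move; the robot and the scene stay as the last step left them, time stands still between calls to the robot, and variables do not carry over. Pictures are saved under pics/ and viewed, on a budget of 14 in all, crops included, one or two more only if the job needs it, and the job is handed in when it is done.

Besides the shell and the picture viewer there is one more tool, called after "Request:" by a JSON object that holds its "api" and its "payload". play_rows: Moves the arm, as the interface text tells. Its arguments: {"type":"object","properties":{"motion":{"type":"array"},"force":{"type":"number"}},"required":["motion"]}

```bash
mkdir -p pics
cat > h.py <<'E'
import numpy as np, cv2
from scipy.spatial.transform import Rotation as R
from cell import arm
def cloud(p):
    K=p["K"];d=p["depth"];v,u=np.indices(d.shape)
    c=np.stack([(u-K[0,2])/K[0,0]*d,(v-K[1,2])/K[1,1]*d,d],-1)
    M=cv2.Rodrigues(np.array(p["rvec"],float))[0]
    w=(c-np.array(p["tvec"]).ravel())@M
    w[d==0]=np.nan
    return w
def px(p,X):
    return cv2.projectPoints(np.array(X,float).reshape(-1,3),np.array(p["rvec"],float),np.array(p["tvec"],float),p["K"],None)[0][:,0]
def save(p,n): cv2.imwrite(f"pics/{n}.png",p["img"])
def st():
    s=arm.observe(); print("t",s["clock"],"pos",np.round(s["position"],4),"rot",np.round(s["ee_rot"],3),"q",np.round(s["joints"],3),"F",np.round(s["force"],1),"w",round(s["width"],3)); return s
E
python3 - <<'E'
from h import *
st()
for n in ["scene","side"]:
    p=arm.get_image(n); save(p,n+"0"); w=cloud(p); np.savez(n+"0.npz",w=w,img=p["img"],K=p["K"],rvec=p["rvec"],tvec=p["tvec"])
    for q in ["plate_center","disc_small_mid","disc_large_mid","jar_mid","bottle_mid","tray_long","tray_square","clamp_grip","clamp_arm","flask_mid"]:
        for r in arm.look_for(p,q)[:3]:
            b=np.array(r["box"])*[560,420,560,420]
            x0,y0=b[:2].astype(int);x1,y1=(b[:2]+b[2:]).astype(int)
            c=w[(y0+y1)//2,(x0+x1)//2]
            print(n,q,round(r["score"],2),b.round().astype(int),c.round(3))
E
```

```text
t 0.0 pos [ 0.1622 -0.603   0.226 ] rot [-2.493e+00  1.911e+00  2.000e-03] q [ 1.205  0.435  0.025  1.574 -0.012  1.134 -0.075] F [-1.   0.  -0.8] w 1.0
scene plate_center 0.84 [166 292  36  29] [ 0.485 -0.37   0.046]
scene disc_small_mid 0.7 [217 237  19  19] [ 0.46  -0.169  0.043]
scene disc_small_mid 0.64 [251 175  11   6] [0.347 0.147 0.017]
scene disc_small_mid 0.6 [250 186  11  13] [0.382 0.082 0.019]
scene disc_large_mid 0.82 [233 217  21  20] [ 0.441 -0.07   0.022]
scene disc_large_mid 0.58 [274 176  12  16] [0.432 0.16  0.016]
scene jar_mid 0.76 [216 237  17  21] [ 0.459 -0.175  0.044]
scene bottle_mid 0.6 [261 190  13  24] [0.456 0.038 0.038]
scene tray_long 0.61 [302 137  48  44] [0.496 0.374 0.003]
scene tray_square 0.9 [272 203  78  62] [0.62  0.015 0.003]
scene clamp_grip 0.62 [156 286  59  29] [ 0.468 -0.351  0.034]
scene clamp_arm 0.76 [155 287  60  32] [ 0.487 -0.366  0.055]
scene flask_mid 0.89 [356 173  25  39] [0.712 0.216 0.049]
scene flask_mid 0.75 [155 287  60  30] [ 0.487 -0.363  0.055]
side plate_center 0.77 [303 148  28   9] [ 0.48  -0.353  0.033]
side disc_small_mid 0.89 [333 283  19  15] [0.346 0.246 0.019]
side disc_small_mid 0.8 [341 255  15  19] [0.341 0.156 0.016]
side disc_small_mid 0.67 [295 258  18  17] [0.431 0.184 0.021]
side disc_large_mid 0.76 [304 204  25  14] [ 0.436 -0.037  0.023]
side jar_mid 0.56 [311 176  15  23] [ 0.447 -0.143  0.032]
side bottle_mid 0.66 [298 214   9  26] [0.453 0.065 0.039]
side tray_long 0.58 [205 283  82  94] [0.504 0.373 0.003]
side tray_square 0.88 [194 190  86  51] [ 0.627 -0.004  0.005]
side clamp_grip 0.64 [291 139  55  10] [ 0.479 -0.358  0.056]
side clamp_arm 0.47 [299 141  43  11] [ 0.476 -0.36   0.05 ]
side flask_mid 0.66 [143 223  35  55] [0.711 0.253 0.064]
```

View upscaled.

Run:
```python
import cv2
a=cv2.imread("pics/scene0.png")[120:340,140:400];b=cv2.imread("pics/side0.png")[120:390,130:400]
cv2.imwrite("pics/a.png",cv2.resize(a,None,fx=2.7,fy=2.7,interpolation=2));cv2.imwrite("pics/b.png",cv2.resize(b,None,fx=2.2,fy=2.2,interpolation=2))
```

```text
(no output)
```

View pics/a.png

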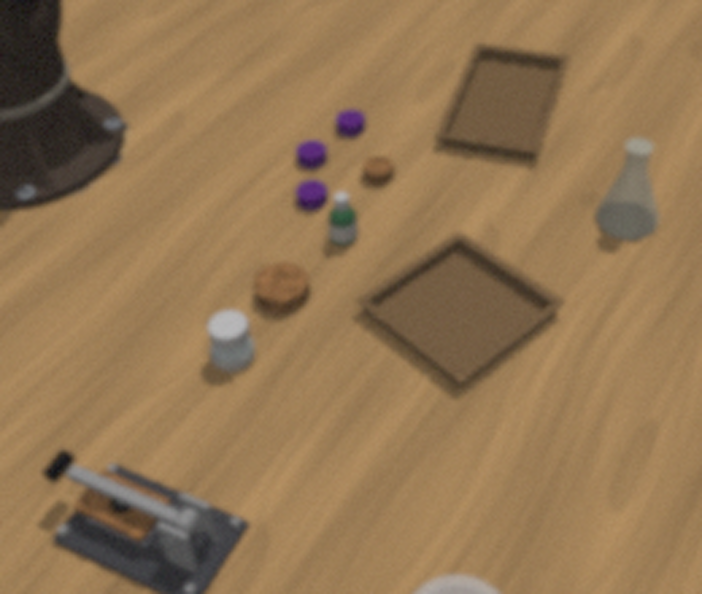

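View pics/b.png

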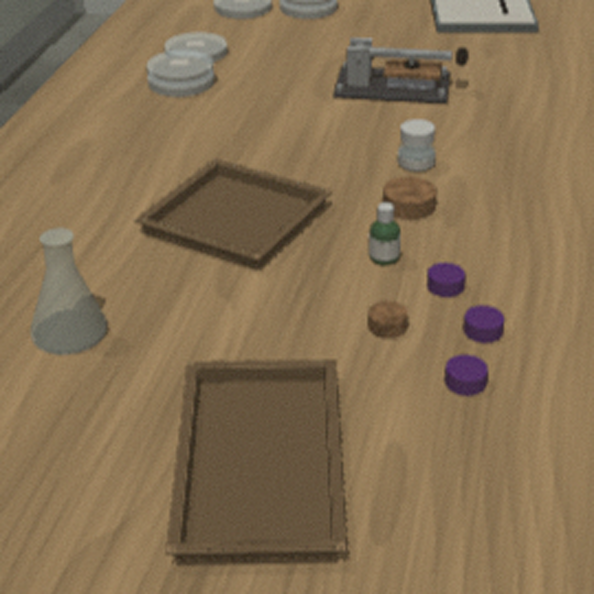

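The scene crop shows the clamp (lower left, barrel at about full-frame pixel 162,292), jar (225,245), large cork disc (244,226), bottle (266,203) and small cork disc (280,183). Three purple look-alikes sit at (255,192), (255,177) and (269,166). The square tray is at (310,235), the long tray at (326,158) and the flask at (372,195). For the small disc, the candidates are those three purple pucks and the cork one at scene (280,183) / side (305,265). By its colour I choose the cork one.

```bash
cat > m.py <<'E'
from h import *
import sys
D={n:np.load(n+"0.npz") for n in ["scene","side"]}
def reg(c,r,z0,z1,names=("scene","side")):
    for n in names:
        w=D[n]["w"]; m=(np.hypot(w[...,0]-c[0],w[...,1]-c[1])<r)&(w[...,2]>z0)&(w[...,2]<z1)
        yield n,w[m],D[n]["img"][m]
for name,c,r,z0,z1 in [("small",(.432,.17),.04,.013,.03),("large",(.44,-.055),.05,.016,.035),("jar",(.455,-.155),.045,.043,.06),("bottle",(.456,.05),.03,.052,.08)]:
    for n,p,col in reg(c,r,z0,z1):
        print(name,n,len(p),"ztop",np.percentile(p[:,2],[50,90]).round(4)); (cx,cy),rr=cv2.minEnclosingCircle(p[:,:2].astype(np.float32)*1000)
        print("   mec",round(cx),round(cy),round(rr,1),"mean",(p.mean(0)*1000).round(1),"col",col.mean(0).round())
for name,c,s in [("square",(.62,.01),.13),("long",(.5,.374),.14),]:
    for n,p,col in reg(c,s,.011,.03):
        print(name,n,len(p),cv2.minAreaRect(p[:,:2].astype(np.float32)*1000), "z",np.percentile(p[:,2],[50,95]).round(4))
for n,p,col in reg((.48,-.36),.13,.042,.075):
    r=cv2.minAreaRect(p[:,:2].astype(np.float32)*1000); print("arm",n,len(p),r)
    dark=p[(col.max(1)<60)&(p[:,2]<.062)]; print("dark",len(dark),dark.mean(0).round(4) if len(dark) else "")
for n,p,col in reg((.48,-.36),.13,.026,.04):
    k=(col[:,2]>1.4*col[:,0]); q=p[k]; print("plate",n,len(q),cv2.minAreaRect(q[:,:2].astype(np.float32)*1000),q.mean(0).round(4))
for n,p,col in reg((.71,.235),.06,.01,.13):
    print("flask",n,(p.mean(0)).round(3),cv2.minAreaRect(p[:,:2].astype(np.float32)*1000))
for n in D:
    d=D[n]; M=cv2.Rodrigues(d["rvec"])[0]; print(n,"cam",(-M.T@d["tvec"].ravel()).round(3))
E
python3 m.py
```

```text
small scene 75 ztop [0.0182 0.0205]
   mec 427 165 20.5 mean [427.3 162.3  18. ] col [ 62.  94. 127.]
small side 182 ztop [0.0181 0.0202]
   mec 428 168 19.8 mean [427.5 170.2  18. ] col [ 62.  89. 115.]
large scene 255 ztop [0.0221 0.024 ]
   mec 441 -60 32.0 mean [440.8 -62.4  21.8] col [ 64.  97. 133.]
large side 283 ztop [0.0224 0.0242]
   mec 441 -59 33.8 mean [439.9 -54.4  22. ] col [ 65.  93. 120.]
jar scene 145 ztop [0.0499 0.0519]
   mec 447 -159 20.7 mean [ 447.5 -160.7   49.7] col [164. 165. 169.]
jar side 123 ztop [0.05   0.0519]
   mec 447 -156 22.6 mean [ 446.1 -153.    49.3] col [149. 157. 159.]
bottle scene 35 ztop [0.0625 0.0661]
   mec 450 49 9.0 mean [451.1  47.1  61.2] col [125. 134. 142.]
bottle side 56 ztop [0.0617 0.0652]
   mec 449 53 10.1 mean [449.9  54.8  60.3] col [125. 134. 136.]
square scene 696 ((621.1488037109375, 9.784698486328125), (160.52374267578125, 159.14158630371094), 73.19747924804688) z [0.02   0.0229]
square side 890 ((622.8058471679688, 9.196868896484375), (161.88978576660156, 163.0699920654297), 72.46260070800781) z [0.0197 0.0227]
long sce
[... 467 characters left out ...]
7.2229461669922, 47.35124588012695), 2.931356191635132)
dark 25 [ 0.4171 -0.361   0.0539]
plate scene 316 ((479.43402099609375, -364.9855041503906), (77.57119750976562, 46.167537689208984), 2.9019994735717773) [ 0.482  -0.3717  0.032 ]
plate side 191 ((481.1673583984375, -363.86627197265625), (74.73182678222656, 57.016265869140625), 5.778845310211182) [ 0.4806 -0.3569  0.0322]
flask scene [0.725 0.222 0.053] ((722.0156860351562, 226.6097412109375), (66.82765197753906, 51.3427848815918), 3.0455212593078613)
flask side [0.715 0.251 0.052] ((718.4609375, 247.72178649902344), (67.91007995605469, 52.51205062866211), 16.053701400756836)
scene cam [ 0.969 -0.693  0.829]
side cam [0.297 1.069 0.682]
```

```bash
cat >> h.py <<'E'
def plan(wps):
    """wps: (x,y,z,jaw_yaw_deg[,tilt]) tool down, world; prints tool-frame shift mm + turn for one call"""
    s=st(); R0=R.from_rotvec(s["ee_rot"]); p0=np.array(s["position"])
    for x,y,z,yaw in wps:
        best=None
        for k in (0,180):
            a=np.deg2rad(yaw+k); X=np.array([np.cos(a),np.sin(a),0]); Z=np.array([0,0,-1.]); Y=np.cross(Z,X)
            rv=(R0.inv()*R.from_matrix(np.c_[X,Y,Z])).as_rotvec()
            if best is None or np.linalg.norm(rv)<np.linalg.norm(best): best=rv
        print(np.round(R0.inv().apply(np.array([x,y,z])-p0)*1000,1).tolist(), np.round(best,3).tolist())
E
python3 - <<'E'
from h import *
plan([(.43,-.364,.26,93.5)])
s=arm.observe(); print(R.from_rotvec(s["ee_rot"]).as_matrix().round(3))
E
```

```text
t 1.1 pos [ 0.1623 -0.6036  0.2268] rot [ 2.493 -1.911  0.   ] q [ 1.205  0.434  0.025  1.573 -0.012  1.134 -0.075] F [-0.1 -0.5 -0. ] w 1.004
[-161.8, -320.7, -33.3] [0.0, -0.0, 0.202]
[[ 0.26  -0.966 -0.   ]
 [-0.966 -0.26  -0.   ]
 [ 0.     0.    -1.   ]]
```

Request:
{"api": "play_rows", "payload": {"motion": [[1, -162, -321, -33, 0, 0, 0.2], [1, -162, -321, -33, 0, 0, 0.2], [1, -162, -321, -33, 0, 0, 0.2], [1, -162, -321, -33, 0, 0, 0.2], [1, -162, -321, -33, 0, 0, 0.2], [1, -162, -321, -33, 0, 0, 0.2], [1, -162, -321, -33, 0, 0, 0.2], [1, -162, -321, -33, 0, 0, 0.2], [1, -162, -321, -33, 0, 0, 0.2], [1, -162, -321, -33, 0, 0, 0.2]]}}

```text
clock: 2.1
position: [0.4291, -0.3649, 0.2596]
ee_rot: [2.288, -2.151, -0.0]
force: [-1.3, -0.5, -0.0]
width: 0.999
```

Run:
```python
from h import *
st()
p=arm.get_image("wrist"); w=cloud(p); np.savez("wr1.npz",w=w,img=p["img"]); cv2.imwrite("pics/w1.png",p["img"])
for a in ["clamp_grip","plate_center"]: print(a,[(round(r["score"],2),(np.array(r["box"])*[560,420,560,420]).round()) for r in arm.look_for(p,a)[:2]])
img=p["img"].astype(int); z=w[...,2]
m=(abs(w[...,0]-.48)<.1)&(abs(w[...,1]+.364)<.05)
def rep(n,k): 
    q=w[k]; print(n,k.sum(),cv2.minAreaRect(q[:,:2].astype(np.float32)*1000) if k.any() else "",q.mean(0).round(4),np.percentile(z[k],[5,50,95]).round(4))
rep("plate",m&(z>.026)&(z<.036)&(img[...,2]>1.4*img[...,0]))
rep("arm",m&(z>.042)&(z<.08)); rep("barrel",m&(z>.045)&(z<.063)&(w[...,0]<.435))
```

```text
t 2.1 pos [ 0.4291 -0.3649  0.2596] rot [ 2.288 -2.151 -0.   ] q [ 0.654  0.312 -0.06   1.674  0.021  1.156 -0.92 ] F [-1.3 -0.5 -0. ] w 0.999
clamp_grip [(0.63, array([279.,  59.,  27., 141.]))]
plate_center [(0.84, array([270., 102.,  43.,  68.]))]
plate 1656 ((478.7807922363281, -365.6070861816406), (73.74684143066406, 43.79769515991211), 2.6263792514801025) [ 0.48   -0.3647  0.0322] [0.0309 0.0322 0.0334]
arm 2265 ((487.154296875, -367.0333251953125), (156.6571502685547, 43.91513442993164), 5.371217727661133) [ 0.5004 -0.365   0.0564] [0.0529 0.0556 0.0623]
barrel 350 ((421.8633117675781, -370.5469665527344), (25.508691787719727, 25.45582389831543), 4.162796497344971) [ 0.4196 -0.3709  0.0562] [0.0525 0.0565 0.0587]
```

View pics/w1.png

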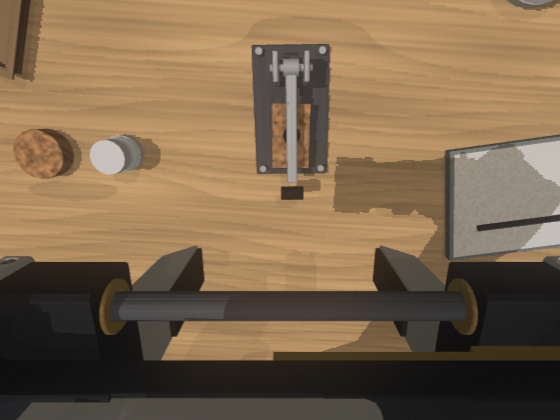

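Wrist view: barrel at (292,193), plate at (291,135) under the arm, hinge at (291,68). The barrel measures (0.4195, -0.371), and its top at 58 mm fits the description.

```bash
python3 -c "
from h import *
plan([(.4195,-.371,.1,94.5),(.4195,-.371,.034,94.5)])"
```

```text
t 2.25 pos [ 0.4286 -0.3654  0.2596] rot [ 2.286 -2.154 -0.   ] q [ 0.656  0.312 -0.06   1.675  0.021  1.156 -0.921] F [-0.3 -0.9 -0.1] w 1.001
[5.0, 9.3, 159.6] [0.001, -0.0, -0.019]
[4.9, 9.2, 225.6] [0.001, -0.0, -0.019]
```

Request:
{"api": "play_rows", "payload": {"motion": [[1, 5, 9, 50, 0, 0, -0.019], [1, 5, 9, 100, 0, 0, -0.019], [1, 5, 9, 150, 0, 0, -0.019], [1, 5, 9, 185, 0, 0, -0.019], [1, 5, 9, 210, 0, 0, -0.019], [1, 5, 9, 225, 0, 0, -0.019], [1, 5, 9, 225, 0, 0, -0.019]]}}

```text
clock: 2.95
position: [0.4173, -0.3712, 0.0324]
ee_rot: [2.303, -2.134, -0.007]
force: [-0.8, -0.7, 1.4]
width: 1.0
```

Request:
{"api": "play_rows", "payload": {"motion": [[-1, 0, 0, 0, 0, 0, 0], [-1, 0, 0, 0, 0, 0, 0], [-1, 0, 0, 0, 0, 0, 0], [-1, 0, 0, 0, 0, 0, 0], [-1, 0, 0, 0, 0, 0, 0], [-1, 0, 0, 0, 0, 0, 0], [-1, 0, 0, 0, 0, 0, 0], [-1, 0, 0, 0, 0, 0, 0]], "force": 30}}

```text
clock: 3.75
position: [0.4173, -0.3712, 0.0324]
ee_rot: [2.303, -2.134, -0.007]
force: [-1.3, -0.3, -0.2]
width: 0.356
```

```bash
python3 -c "
from h import *
s=st(); R0=R.from_rotvec(s['ee_rot']);print(R0.as_matrix().round(3))
d=np.array([np.cos(.0785),np.sin(.0785),0])
for t in np.arange(.12,1.62,.12): print(round(t,2),(R0.inv().apply(135*((1-np.cos(t))*d+np.sin(t)*np.array([0,0,1])))).round(1).tolist())
p=arm.get_image('side');cv2.imwrite('pics/s1.png',cv2.resize(p['img'][90:210,230:400],None,fx=4,fy=4))"
```

```text
t 3.75 pos [ 0.4173 -0.3712  0.0324] rot [ 2.303 -2.134 -0.007] q [ 0.672  0.566 -0.057  1.922  0.052  0.659 -0.913] F [-1.3 -0.3 -0.2] w 0.356
[[ 0.076 -0.997 -0.005]
 [-0.997 -0.076  0.002]
 [-0.002  0.004 -1.   ]]
0.12 [-0.0, -0.9, -16.2]
0.24 [-0.1, -3.7, -32.1]
0.36 [-0.1, -8.4, -47.6]
0.48 [-0.2, -15.0, -62.4]
0.6 [-0.2, -23.2, -76.3]
0.72 [-0.3, -33.1, -89.2]
0.84 [-0.3, -44.4, -100.7]
0.96 [-0.3, -57.1, -110.8]
1.08 [-0.4, -70.8, -119.4]
1.2 [-0.4, -85.5, -126.2]
1.32 [-0.5, -100.9, -131.2]
1.44 [-0.5, -116.8, -134.4]
1.56 [-0.6, -132.9, -135.6]
```

View pics/s1.png

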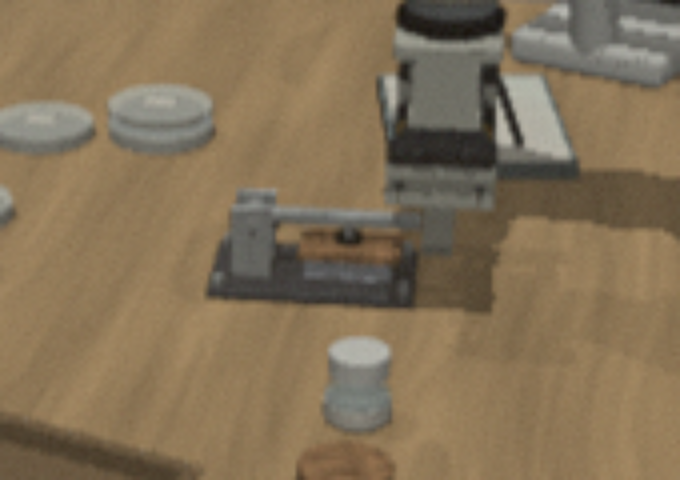

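The side view shows the fingers around the barrel (436,230), with the arm still level. The width reading suggests they are still closing, so I let them finish.

Request:
{"api": "play_rows", "payload": {"motion": [[-1, 0, 0, 0, 0, 0, 0], [-1, 0, 0, 0, 0, 0, 0], [-1, 0, 0, 0, 0, 0, 0], [-1, 0, 0, 0, 0, 0, 0]]}}

```text
clock: 4.2
position: [0.4172, -0.3702, 0.0323]
ee_rot: [2.304, -2.133, -0.009]
force: [-1.1, 4.7, 3.5]
width: 0.275
```

Request:
{"api": "play_rows", "payload": {"motion": [[-1, 0, 0, -8, 0, 0, 0], [-1, 0, -1, -16, 0, 0, 0], [-1, 0, -2, -24, 0, 0, 0], [-1, 0, -4, -32, 0, 0, 0], [-1, 0, -6, -40, 0, 0, 0], [-1, 0, -8, -48, 0, 0, 0], [-1, 0, -11, -55, 0, 0, 0], [-1, 0, -15, -62, 0, 0, 0], [-1, 0, -19, -70, 0, 0, 0], [-1, 0, -23, -76, 0, 0, 0]]}}

```text
clock: 5.2
position: [0.4401, -0.3685, 0.1088]
ee_rot: [2.304, -2.133, -0.011]
force: [-3.1, 2.1, -3.4]
width: 0.279
```

Request:
{"api": "play_rows", "payload": {"motion": [[-1, 0, -5, -7, 0, 0, 0], [-1, 0, -10, -13, 0, 0, 0], [-1, 0, -15, -19, 0, 0, 0], [-1, 0, -21, -25, 0, 0, 0], [-1, 0, -34, -35, 0, 0, 0], [-1, 0, -48, -43, 0, 0, 0], [-1, 0, -62, -50, 0, 0, 0], [-1, 0, -78, -55, 0, 0, 0], [-1, 0, -94, -58, 0, 0, 0], [-1, 0, -94, -58, 0, 0, 0]]}}

```text
clock: 6.2
position: [0.5383, -0.3611, 0.1683]
ee_rot: [-2.307, 2.131, 0.003]
force: [0.1, 4.2, 10.6]
width: 0.278
```

```bash
python3 -c "
from h import *
s=st()
p=arm.get_image('side');cv2.imwrite('pics/s2.png',cv2.resize(p['img'][60:210,230:400],None,fx=4,fy=4))"
```

```text
t 6.2 pos [ 0.5383 -0.3611  0.1683] rot [-2.307  2.131  0.003] q [ 0.549  0.524 -0.06   1.576  0.033  1.044 -1.012] F [ 0.1  4.2 10.6] w 0.278
```

View pics/s2.png

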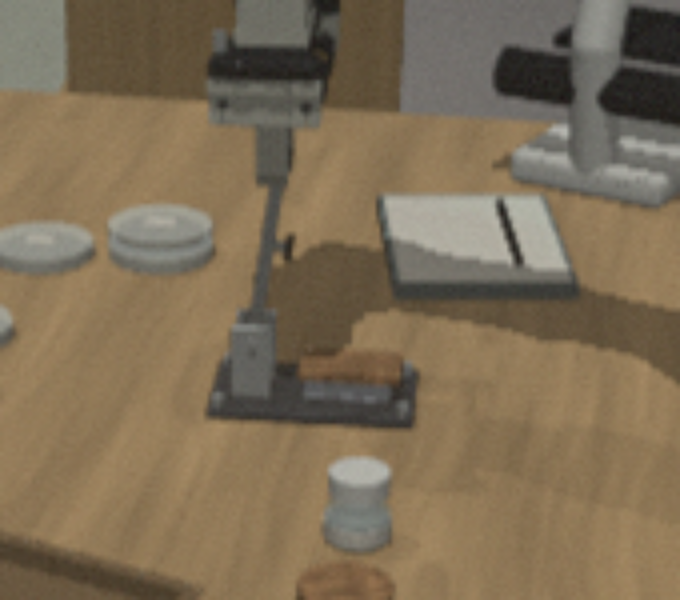

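The arm is near upright, about 1.4 rad (barrel between the fingers at 270,165), and the plate still lies on its block (350,365). I release.

Request:
{"api": "play_rows", "payload": {"motion": [[1, 0, 0, 0, 0, 0, 0], [1, 0, 0, 0, 0, 0, 0], [1, 0, 0, 0, 0, 0, 0], [1, 0, 0, 0, 0, 0, 0], [1, 0, 0, 0, 0, 0, 0], [1, 0, 0, -30, 0, 0, 0], [1, 0, 0, -70, 0, 0, 0], [1, 0, 20, -100, 0, 0, 0], [1, 0, 60, -100, 0, 0, 0], [1, 0, 60, -100, 0, 0, 0]]}}

```text
clock: 7.25
position: [0.4729, -0.3685, 0.2696]
ee_rot: [2.3, -2.137, -0.003]
force: [-1.1, -1.2, -0.0]
width: 0.999
```

Run:
```python
from h import *
s=st()
p=arm.get_image("wrist"); w=cloud(p); cv2.imwrite("pics/w2.png",p["img"])
img=p["img"].astype(int); z=w[...,2]
m=(abs(w[...,0]-.48)<.06)&(abs(w[...,1]+.364)<.05)
k=m&(z>.026)&(z<.036)&(img[...,2]>1.4*img[...,0]); q=w[k];print(k.sum(),cv2.minAreaRect(q[:,:2].astype(np.float32)*1000),np.percentile(z[k],[5,50,95]).round(4))
r=cv2.minAreaRect(q[:,:2].astype(np.float32)*1000)
k=(abs(w[...,1]+.364)<.05)&(z>.07)&(w[...,0]>.5);print("arm",w[k].min(0) if k.any() else 0,w[k].max(0) if k.any() else 0)
plan([(.477,-.3655,.09,94),(.477,-.3655,.013,94)])
```

```text
t 7.25 pos [ 0.4729 -0.3685  0.2696] rot [ 2.3   -2.137 -0.003] q [ 0.607  0.366 -0.05   1.57   0.021  1.209 -0.944] F [-1.1 -1.2 -0. ] w 0.999
2122 ((478.814453125, -365.6344909667969), (74.27745819091797, 43.93647003173828), 2.87507700920105) [0.0308 0.0322 0.0335]
arm [ 0.50000008 -0.41399967  0.07012465] [ 0.60479671 -0.31401084  0.38442465]
t 7.3 pos [ 0.4751 -0.3675  0.2691] rot [ 2.303 -2.136 -0.003] q [ 0.606  0.368 -0.052  1.568  0.02   1.208 -0.945] F [ 0.4 -0.1  0.2] w 0.997
[-1.6, -2.4, 179.1] [0.002, 0.001, 0.005]
[-1.6, -2.5, 256.1] [0.002, 0.001, 0.005]
```

View pics/w2.png

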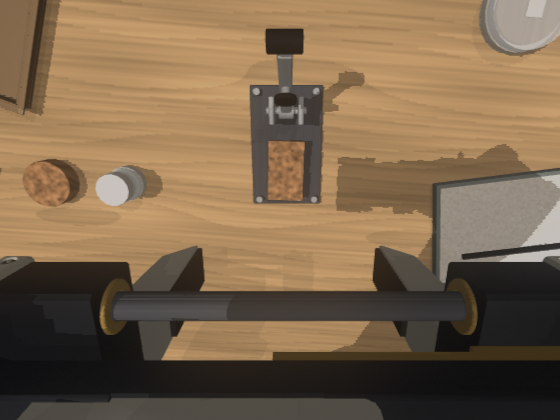

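Wrist view: the arm stands open (barrel at 284,41, measured x about 0.60) and the plate is free at (286,170), centre (0.479, -0.3656).

Request:
{"api": "play_rows", "payload": {"motion": [[1, -2, -2, 50, 0, 0, 0.02], [1, -2, -2, 100, 0, 0, 0.02], [1, -2, -2, 150, 0, 0, 0.02], [1, -2, -2, 190, 0, 0, 0.02], [1, -2, -2, 220, 0, 0, 0.02], [1, -2, -2, 240, 0, 0, 0.02], [1, -2, -2, 252, 0, 0, 0.02], [1, -2, -2, 252, 0, 0, 0.02]]}}

```text
clock: 8.1
position: [0.4759, -0.3642, 0.0153]
ee_rot: [2.281, -2.158, -0.008]
force: [-0.7, 0.8, 0.1]
width: 0.999
```

Request:
{"api": "play_rows", "payload": {"motion": [[-1, 0, 0, 0, 0, 0, 0], [-1, 0, 0, 0, 0, 0, 0], [-1, 0, 0, 0, 0, 0, 0], [-1, 0, 0, 0, 0, 0, 0], [-1, 0, 0, 0, 0, 0, 0], [-1, 0, 0, 0, 0, 0, 0], [-1, 0, 0, 0, 0, 0, 0], [-1, 0, 0, 0, 0, 0, 0], [-1, 0, 0, 0, 0, 0, 0], [-1, 0, 0, 0, 0, 0, 0]], "force": 20}}

```text
clock: 9.1
position: [0.4759, -0.3643, 0.0154]
ee_rot: [2.281, -2.159, -0.008]
force: [0.1, 0.5, 3.6]
width: 0.472
```

Request:
{"api": "play_rows", "payload": {"motion": [[-1, 0, 0, -10, 0, 0, 0], [-1, 0, 0, -30, 0, 0, 0], [-1, 0, 2, -60, 0, 0, 0], [-1, 0, 5, -100, 0, 0, 0], [-1, 0, 10, -150, 0, 0, 0], [-1, 0, 10, -200, 0, 0, 0], [-1, 0, 10, -200, 0, 0, 0]]}}

```text
clock: 9.8
position: [0.4698, -0.3675, 0.2235]
ee_rot: [-2.281, 2.159, -0.011]
force: [-0.2, -0.0, -0.2]
width: 0.475
```

```bash
python3 -c "
from h import *
plan([(.43,.0,.22,94),(.488,.416,.22,103.8)])"
```

```text
t 9.8 pos [ 0.4698 -0.3675  0.2235] rot [-2.281  2.159 -0.011] q [ 0.612  0.389 -0.053  1.653  0.023  1.093 -0.963] F [-0.2 -0.  -0.2] w 0.475
[-369.2, 19.6, 1.7] [-0.006, -0.005, -0.015]
[-781.3, -61.1, 0.3] [-0.005, -0.005, -0.186]
```

Request:
{"api": "play_rows", "payload": {"motion": [[-1, -30, 2, 0, 0, 0, 0], [-1, -70, 5, 0, 0, 0, 0], [-1, -110, 8, 0, 0, 0, 0], [-1, -150, 10, 0, 0, 0, 0], [-1, -190, 12, 0, 0, 0, 0], [-1, -230, 15, 0, 0, 0, 0], [-1, -270, 17, 0, 0, 0, 0], [-1, -310, 19, 0, 0, 0, 0], [-1, -350, 20, 0, 0, 0, 0], [-1, -370, 20, 0, 0, 0, 0]]}}

```text
clock: 10.8
position: [0.4287, 0.0043, 0.222]
ee_rot: [-2.284, 2.154, -0.011]
force: [0.1, -0.1, -1.1]
width: 0.475
```

```bash
python3 -c "
from h import *
plan([(.488,.416,.22,103.8)])"
```

```text
t 10.8 pos [0.4287 0.0043 0.222 ] rot [-2.284  2.154 -0.011] q [ 0.121  0.136 -0.288  2.013  0.051  0.993 -1.704] F [ 0.1 -0.1 -1.1] w 0.475
[-407.5, -83.2, 1.0] [-0.006, -0.004, -0.182]
```

Request:
{"api": "play_rows", "payload": {"motion": [[-1, -40, -8, 0, 0, 0, -0.02], [-1, -80, -16, 0, 0, 0, -0.04], [-1, -125, -25, 0, 0, 0, -0.06], [-1, -170, -34, 0, 0, 0, -0.08], [-1, -215, -44, 0, 0, 0, -0.1], [-1, -260, -53, 0, 0, 0, -0.12], [-1, -305, -62, 0, 0, 0, -0.14], [-1, -350, -72, 0, 0, 0, -0.16], [-1, -390, -80, 0, 0, 0, -0.18], [-1, -408, -83, 1, 0, 0, -0.18]]}}

```text
clock: 11.8
position: [0.4865, 0.4207, 0.2196]
ee_rot: [-2.472, 1.935, -0.008]
force: [-0.5, 0.3, 0.3]
width: 0.476
```

Request:
{"api": "play_rows", "payload": {"motion": [[-1, 0, 0, 0, 0, 0, 0], [-1, 0, 0, 0, 0, 0, 0]]}}

```text
clock: 12.0
position: [0.4859, 0.4207, 0.2191]
ee_rot: [-2.474, 1.934, -0.008]
force: [0.6, 0.3, -1.3]
width: 0.472
```

```bash
python3 -c "
from h import *
plan([(.488,.416,.001,103.8)])
p=arm.get_image('side');cv2.imwrite('pics/s3.png',cv2.resize(p['img'][190:390,150:390],None,fx=2.5,fy=2.5))"
```

```text
t 12.0 pos [0.4859 0.4207 0.2191] rot [-2.474  1.934 -0.008] q [-0.509  0.511 -0.446  1.509  0.236  1.173 -2.323] F [ 0.6  0.3 -1.3] w 0.472
[4.4, 0.0, 218.1] [-0.004, -0.003, 0.003]
```

View pics/s3.png

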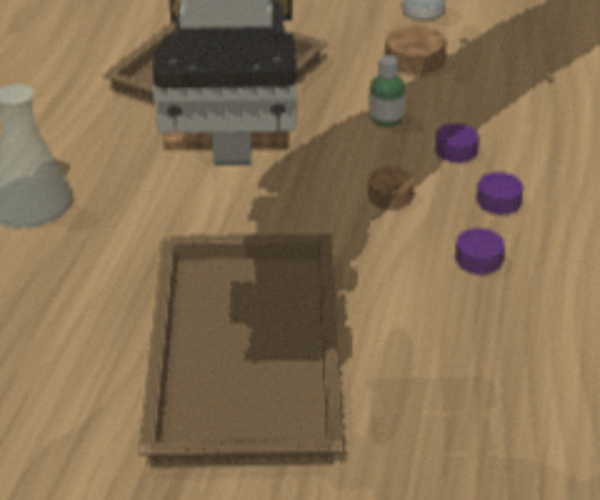

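The plate hangs level in the gripper at crop (230,140), above the empty long tray. I lower it until the fingertips are about 2 mm above the tray floor and release.

Request:
{"api": "play_rows", "payload": {"motion": [[-1, 4, 0, 50, 0, 0, 0], [-1, 4, 0, 100, 0, 0, 0], [-1, 4, 0, 150, 0, 0, 0], [-1, 4, 0, 180, 0, 0, 0], [-1, 4, 0, 200, 0, 0, 0], [-1, 4, 0, 208, 0, 0, 0], [-1, 4, 0, 212, 0, 0, 0], [-1, 4, 0, 212, 0, 0, 0]]}}

```text
clock: 12.85
position: [0.4892, 0.4149, 0.0082]
ee_rot: [-2.471, 1.936, -0.01]
force: [-0.3, 0.9, 0.3]
width: 0.472
```

Request:
{"api": "play_rows", "payload": {"motion": [[0.2, 0, 0, 0, 0, 0, 0], [0.2, 0, 0, 0, 0, 0, 0], [0.2, 0, 0, 0, 0, 0, 0], [0.2, 0, 0, 0, 0, 0, 0], [0.2, 0, 0, -30, 0, 0, 0], [0.2, 0, 0, -80, 0, 0, 0], [0.2, 0, 0, -130, 0, 0, 0], [0.2, 0, 0, -180, 0, 0, 0], [0.2, 0, 0, -210, 0, 0, 0], [0.2, 0, 0, -210, 0, 0, 0]]}}

```text
clock: 13.85
position: [0.4894, 0.4176, 0.224]
ee_rot: [-2.464, 1.931, -0.011]
force: [-0.5, -0.3, -0.3]
width: 0.6
```

```bash
cat > chk.py <<'E'
from h import *
T={"L":((.499,.372),13.8),"S":((.622,.0095),-17.)}
def chk(p,t,z0,z1):
    w=cloud(p); (c,a)=T[t]; a=np.deg2rad(a); d=w[...,:2]-np.array(c); x=d@[np.cos(a),np.sin(a)]; y=d@[-np.sin(a),np.cos(a)]
    h=(.056,.101) if t=="L" else (.068,.068)
    m=(abs(x)<h[0]-.006)&(abs(y)<h[1]-.006)&(w[...,2]>z0)&(w[...,2]<z1)
    n,lab=cv2.connectedComponents(m.astype(np.uint8))
    for i in range(1,n):
        k=lab==i
        if k.sum()<30: continue
        q=np.c_[x[k],y[k]]; r=cv2.minAreaRect((q*1000).astype(np.float32)); print(t,k.sum(),"ctr",np.round(r[0]),"size",np.round(r[1]),"ang",round(r[2]),"z",np.percentile(w[k][:,2],[5,50,95]).round(4),p["img"][k].mean(0).round())
    f=(abs(x)<h[0]-.006)&(abs(y)<h[1]-.006)&(w[...,2]<z0); print("floor z",np.nanmedian(w[f][:,2]).round(4))
E
python3 -c "
from chk import *
for n in ['scene','side']: chk(arm.get_image(n),'L',.0085,.05)
plan([(.428,.167,.15,180),(.428,.167,.1,180)])"
```

```text
L 158 ctr [ 4. 43.] size [50. 74.] ang 89 z [0.0094 0.0125 0.0159] [ 64.  97. 132.]
floor z 0.0049
L 856 ctr [ 6. 46.] size [47. 74.] ang 90 z [0.01   0.0122 0.0143] [ 70. 100. 131.]
floor z 0.0045
t 13.95 pos [0.488  0.4154 0.2188] rot [-2.47   1.936 -0.01 ] q [-0.498  0.508 -0.448  1.516  0.238  1.168 -2.32 ] F [ 0.1  0.1 -0.5] w 0.601
[226.7, 118.2, 68.7] [-0.004, -0.007, -1.329]
[226.5, 118.5, 118.7] [-0.004, -0.007, -1.329]
```

The plate lies flat in the long tray at tray (5, 45) mm, with its top at 12.2 mm as it should be. Next is the small cork disc, gripped along world x.

Request:
{"api": "play_rows", "payload": {"motion": [[0.2, 50, 25, 10, 0, 0, -0.13], [0.2, 90, 45, 15, 0, 0, -0.27], [0.2, 130, 65, 20, 0, 0, -0.4], [0.2, 165, 85, 30, 0, 0, -0.53], [0.2, 195, 100, 40, 0, 0, -0.67], [0.2, 215, 110, 50, 0, 0, -0.8], [0.2, 227, 118, 60, 0, 0, -0.93], [0.2, 227, 118, 69, 0, 0, -1.06], [0.2, 227, 118, 69, 0, 0, -1.2], [0.2, 227, 118, 69, 0, 0, -1.33]]}}

```text
clock: 14.95
position: [0.4269, 0.1658, 0.148]
ee_rot: [3.139, 0.01, 0.006]
force: [0.9, -0.7, 0.7]
width: 0.598
```

```bash
python3 -c "
from h import *
p=arm.get_image('wrist'); w=cloud(p); cv2.imwrite('pics/w3.png',p['img'])
b=p['img'].astype(int)
m=(w[...,2]>.015)&(w[...,2]<.024)&(np.hypot(w[...,0]-.428,w[...,1]-.167)<.035)&(b[...,2]>1.3*b[...,0]); print(m.sum(), cv2.minEnclosingCircle(w[m][:,:2].astype(np.float32)*1000) if m.any() else '')
plan([(.428,.167,.003,180)])"
```

```text
1255 ((425.89288330078125, 165.61105346679688), 18.867931365966797)
t 15.0 pos [0.427  0.1659 0.1481] rot [3.139 0.022 0.006] q [ 0.113  0.355 -0.75   2.021  0.318  0.879 -0.798] F [-0.6 -0.6  0.1] w 0.602
[0.4, -1.5, 145.1] [0.002, -0.004, 0.014]
```

View pics/w3.png

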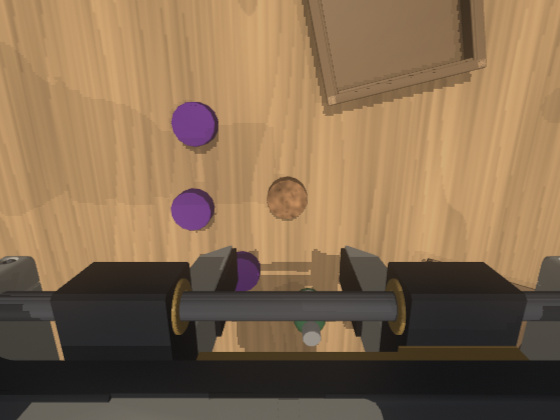

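The wrist view is the close check of my choice: the cork disc is at (287,199), diameter 37.7 mm, with purple pucks at (194,124), (192,210) and (243,272) clear of it. I descend.

Request:
{"api": "play_rows", "payload": {"motion": [[0.2, -1, 0, 40, 0, 0, 0.014], [0.2, -1, 0, 80, 0, 0, 0.014], [0.2, -1, 0, 110, 0, 0, 0.014], [0.2, -1, 0, 130, 0, 0, 0.014], [0.2, -1, 0, 140, 0, 0, 0.014], [0.2, -1, 0, 144, 0, 0, 0.014], [0.2, -1, 0, 144, 0, 0, 0.014]]}}

```text
clock: 15.7
position: [0.4264, 0.1655, 0.004]
ee_rot: [3.139, -0.001, 0.005]
force: [-0.0, 0.1, -0.8]
width: 0.602
```

Request:
{"api": "play_rows", "payload": {"motion": [[-1, 0, 0, 0, 0, 0, 0], [-1, 0, 0, 0, 0, 0, 0], [-1, 0, 0, 0, 0, 0, 0], [-1, 0, 0, 0, 0, 0, 0], [-1, 0, 0, 0, 0, 0, 0], [-1, 0, 0, 0, 0, 0, 0]], "force": 20}}

```text
clock: 16.3
position: [0.4269, 0.1657, 0.0047]
ee_rot: [3.139, -0.002, 0.007]
force: [-0.9, 0.2, 7.1]
width: 0.404
```

Request:
{"api": "play_rows", "payload": {"motion": [[-1, 0, 0, -5, 0, 0, 0], [-1, 0, 0, -20, 0, 0, 0], [-1, 0, 0, -50, 0, 0, 0], [-1, 0, 0, -90, 0, 0, 0], [-1, 0, 0, -120, 0, 0, 0], [-1, 0, 0, -120, 0, 0, 0]]}}

```text
clock: 16.9
position: [0.4283, 0.1672, 0.1285]
ee_rot: [3.141, -0.002, 0.017]
force: [1.4, 1.1, -0.8]
width: 0.408
```

```bash
python3 -c "
from h import *
plan([(.5,.26,.12,140),(.51,.328,.12,103.8)])"
```

```text
t 16.9 pos [0.4283 0.1672 0.1285] rot [ 3.141e+00 -2.000e-03  1.700e-02] q [ 0.097  0.382 -0.74   2.046  0.357  0.83  -0.851] F [ 1.4  1.1 -0.8] w 0.408
[71.5, -92.8, 9.2] [-0.004, -0.01, 0.697]
[81.4, -160.8, 9.3] [-0.007, -0.009, 1.329]
```

```bash
python3 -c "
from h import *
plan([(.51,.328,.12,193.8)])"
```

```text
t 16.9 pos [0.4283 0.1672 0.1285] rot [ 3.141e+00 -2.000e-03  1.700e-02] q [ 0.097  0.382 -0.74   2.046  0.357  0.83  -0.851] F [ 1.4  1.1 -0.8] w 0.408
[81.4, -160.8, 9.3] [0.001, -0.011, -0.242]
```

Request:
{"api": "play_rows", "payload": {"motion": [[-1, 15, -30, 0, 0, 0, -0.05], [-1, 33, -65, 2, 0, 0, -0.1], [-1, 51, -100, 5, 0, 0, -0.15], [-1, 66, -130, 7, 0, 0, -0.2], [-1, 77, -152, 9, 0, -0.011, -0.24], [-1, 81, -161, 9, 0, -0.011, -0.24], [-1, 81, -161, 9, 0, -0.011, -0.24], [-1, 81, -161, 9, 0, -0.011, -0.24]]}}

```text
clock: 17.7
position: [0.509, 0.327, 0.1199]
ee_rot: [3.117, 0.373, -0.002]
force: [0.5, -0.9, -0.7]
width: 0.409
```

```bash
python3 -c "
from h import *
plan([(.51,.328,.009,193.8)])"
```

```text
t 17.7 pos [0.509  0.327  0.1199] rot [ 3.117e+00  3.730e-01 -2.000e-03] q [-0.177  0.621 -0.728  1.7    0.477  1.009 -0.836] F [ 0.5 -0.9 -0.7] w 0.409
[1.4, -1.0, 110.9] [0.003, 0.001, -0.003]
```

Request:
{"api": "play_rows", "payload": {"motion": [[-1, 1, -1, 40, 0, 0, 0], [-1, 1, -1, 70, 0, 0, 0], [-1, 1, -1, 90, 0, 0, 0], [-1, 1, -1, 102, 0, 0, 0], [-1, 1, -1, 107, 0, 0, 0], [-1, 1, -1, 110, 0, 0, 0], [-1, 1, -1, 110, 0, 0, 0]]}}

```text
clock: 18.4
position: [0.5099, 0.3279, 0.0105]
ee_rot: [3.117, 0.372, -0.0]
force: [0.1, -0.2, -0.5]
width: 0.404
```

Request:
{"api": "play_rows", "payload": {"motion": [[0.1, 0, 0, 0, 0, 0, 0], [0.1, 0, 0, 0, 0, 0, 0], [0.1, 0, 0, 0, 0, 0, 0], [0.1, 0, 0, -20, 0, 0, 0], [0.1, 0, 0, -60, 0, 0, 0], [0.1, 0, 0, -110, 0, 0, 0], [1, 0, 0, -150, 0, 0, 0], [1, 0, 0, -190, 0, 0, 0], [1, 0, 0, -190, 0, 0, 0]]}}

```text
clock: 19.3
position: [0.5117, 0.331, 0.2067]
ee_rot: [-3.117, -0.372, -0.012]
force: [0.3, 1.8, -0.0]
width: 0.761
```

```bash
python3 -c "
from chk import *
for n in ['scene','side']: chk(arm.get_image(n),'L',.0085,.05)
plan([(.441,.1,.18,185),(.441,-.06,.15,180)])"
```

```text
L 159 ctr [ 2. 44.] size [78. 56.] ang 0 z [0.0097 0.0123 0.0153] [ 65.  98. 133.]
L 91 ctr [  1. -47.] size [35. 39.] ang 13 z [0.0096 0.0213 0.0252] [ 56.  85. 115.]
floor z 0.0046
L 319 ctr [  2. -43.] size [38. 38.] ang 35 z [0.0103 0.0215 0.0239] [ 62.  89. 115.]
L 862 ctr [ 6. 45.] size [47. 74.] ang 90 z [0.01   0.0123 0.0142] [ 71. 101. 131.]
floor z 0.0045
t 19.4 pos [0.5103 0.3286 0.2015] rot [3.118e+00 3.720e-01 3.000e-03] q [-0.15   0.543 -0.771  1.606  0.407  1.158 -0.777] F [-0.1 -0.6 -0.7] w 0.848
[-121.2, 205.8, 21.7] [0.002, -0.002, 0.15]
[-158.9, 361.3, 51.9] [0.002, -0.002, 0.237]
```

The small disc lies flat in the long tray at (2, -45) mm, top at 21.5 mm. Next is the large disc.

Request:
{"api": "play_rows", "payload": {"motion": [[1, -18, 40, 0, 0, 0, 0.03], [1, -36, 82, 5, 0, 0, 0.06], [1, -54, 125, 8, 0, 0, 0.09], [1, -72, 168, 12, 0, 0, 0.12], [1, -90, 210, 15, 0, 0, 0.15], [1, -108, 252, 18, 0, 0, 0.17], [1, -126, 295, 20, 0, 0, 0.2], [1, -144, 335, 30, 0, 0, 0.22], [1, -159, 361, 45, 0, 0, 0.237], [1, -159, 361, 52, 0, 0, 0.237]]}}

```text
clock: 20.4
position: [0.4376, -0.0646, 0.1474]
ee_rot: [3.139, -0.011, -0.005]
force: [-0.7, 0.1, 0.9]
width: 0.995
```

```bash
python3 -c "
from h import *
p=arm.get_image('wrist'); w=cloud(p); cv2.imwrite('pics/w4.png',p['img'])
b=p['img'].astype(int)
m=(w[...,2]>.019)&(w[...,2]<.027)&(np.hypot(w[...,0]-.441,w[...,1]+.06)<.045)&(b[...,2]>1.3*b[...,0]); print(m.sum(), cv2.minEnclosingCircle(w[m][:,:2].astype(np.float32)*1000) if m.any() else '')
plan([(.441,-.06,.004,180)])"
```

```text
3274 ((438.3186340332031, -60.32685852050781), 29.875463485717773)
t 20.45 pos [ 0.4382 -0.062   0.1471] rot [ 3.14  -0.006 -0.004] q [ 0.602  0.324 -0.711  2.054  0.279  0.861 -0.272] F [-0.2 -0.3 -0.9] w 1.001
[3.2, -2.3, 143.1] [0.001, 0.003, -0.004]
```

Request:
{"api": "play_rows", "payload": {"motion": [[1, 0.5, -2, 40, 0, 0, 0], [1, 0.5, -2, 80, 0, 0, 0], [1, 0.5, -2, 110, 0, 0, 0], [1, 0.5, -2, 130, 0, 0, 0], [1, 0.5, -2, 139, 0, 0, 0], [1, 0.5, -2, 143, 0, 0, 0], [1, 0.5, -2, 143, 0, 0, 0]]}}

```text
clock: 21.15
position: [0.4385, -0.0596, 0.0042]
ee_rot: [3.14, -0.005, -0.005]
force: [-0.3, 0.3, -0.6]
width: 0.999
```

Request:
{"api": "play_rows", "payload": {"motion": [[-1, 0, 0, 0, 0, 0, 0], [-1, 0, 0, 0, 0, 0, 0], [-1, 0, 0, 0, 0, 0, 0], [-1, 0, 0, 0, 0, 0, 0], [-1, 0, 0, 0, 0, 0, 0], [-1, 0, 0, 0, 0, 0, 0], [-1, 0, 0, 0, 0, 0, 0], [-1, 0, 0, 0, 0, 0, 0]], "force": 25}}

```text
clock: 21.95
position: [0.4387, -0.0598, 0.0045]
ee_rot: [3.14, -0.005, -0.004]
force: [-0.4, -0.2, 6.3]
width: 0.648
```

Request:
{"api": "play_rows", "payload": {"motion": [[-1, 0, 0, -5, 0, 0, 0], [-1, 0, 0, -20, 0, 0, 0], [-1, 0, 0, -50, 0, 0, 0], [-1, 0, 0, -90, 0, 0, 0], [-1, 0, 0, -120, 0, 0, 0], [-1, 0, 0, -120, 0, 0, 0]]}}

```text
clock: 22.55
position: [0.4412, -0.0594, 0.1281]
ee_rot: [3.139, -0.005, 0.006]
force: [0.9, -0.6, -0.7]
width: 0.647
```

```bash
python3 -c "
from h import *
plan([(.631,.038,.12,163)])"
```

```text
t 22.55 pos [ 0.4412 -0.0594  0.1281] rot [ 3.139 -0.005  0.006] q [ 0.585  0.355 -0.708  2.075  0.32   0.814 -0.317] F [ 0.9 -0.6 -0.7] w 0.647
[189.4, -98.0, 8.5] [0.002, -0.004, 0.293]
```

Request:
{"api": "play_rows", "payload": {"motion": [[-1, 35, -10, 0, 0, 0, 0.05], [-1, 70, -30, 2, 0, 0, 0.1], [-1, 105, -50, 4, 0, 0, 0.15], [-1, 140, -70, 6, 0, 0, 0.2], [-1, 170, -87, 8, 0, 0, 0.25], [-1, 189, -98, 8, 0, 0, 0.293], [-1, 189, -98, 8, 0, 0, 0.293], [-1, 189, -98, 8, 0, 0, 0.293]]}}

```text
clock: 23.35
position: [0.6298, 0.0381, 0.1193]
ee_rot: [3.105, -0.461, 0.003]
force: [-0.3, -0.2, 0.0]
width: 0.646
```

```bash
python3 -c "
from h import *
plan([(.631,.038,.0095,163)])"
```

```text
t 23.35 pos [0.6298 0.0381 0.1193] rot [ 3.105e+00 -4.610e-01  3.000e-03] q [ 0.219  0.612 -0.558  1.645  0.375  0.992 -0.76 ] F [-0.3 -0.2  0. ] w 0.646
[1.0, -0.5, 109.8] [0.002, -0.002, 0.002]
```

Request:
{"api": "play_rows", "payload": {"motion": [[-1, 1, 0, 40, 0, 0, 0], [-1, 1, 0, 70, 0, 0, 0], [-1, 1, 0, 90, 0, 0, 0], [-1, 1, 0, 102, 0, 0, 0], [-1, 1, 0, 107, 0, 0, 0], [-1, 1, 0, 110, 0, 0, 0], [-1, 1, 0, 110, 0, 0, 0]]}}

```text
clock: 24.05
position: [0.6312, 0.0375, 0.0099]
ee_rot: [3.105, -0.461, 0.004]
force: [-1.2, -0.6, -0.1]
width: 0.65
```

Request:
{"api": "play_rows", "payload": {"motion": [[0.5, 0, 0, 0, 0, 0, 0], [0.5, 0, 0, 0, 0, 0, 0], [0.5, 0, 0, 0, 0, 0, 0], [0.5, 0, 0, -20, 0, 0, 0], [0.5, 0, 0, -60, 0, 0, 0], [0.5, 0, 0, -110, 0, 0, 0], [0.5, 0, 0, -150, 0, 0, 0], [0.5, 0, 0, -190, 0, 0, 0], [0.5, 0, 0, -190, 0, 0, 0]]}}

```text
clock: 24.95
position: [0.6337, 0.0393, 0.2065]
ee_rot: [-3.107, 0.461, -0.019]
force: [0.1, 1.0, 0.1]
width: 0.746
```

```bash
python3 -c "
from chk import *
for n in ['scene','side']: chk(arm.get_image(n),'S',.0085,.05)
plan([(.447,-.1575,.18,180)])"
```

```text
S 317 ctr [ 2. 28.] size [59. 60.] ang 10 z [0.0121 0.0258 0.0288] [ 64.  96. 132.]
floor z 0.0045
S 406 ctr [ 1. 31.] size [59. 63.] ang 21 z [0.0118 0.0257 0.0284] [ 62.  89. 115.]
floor z 0.0048
t 25.05 pos [0.6312 0.038  0.201 ] rot [ 3.105 -0.461  0.008] q [ 0.24   0.536 -0.59   1.554  0.322  1.145 -0.713] F [ 0.6 -0.2 -1.4] w 0.746
[-119.5, 240.6, 20.7] [0.002, -0.005, -0.295]
```

The large disc is flat in the square tray at (1, 30) mm, top at 25.8 mm. Next is the jar.

Request:
{"api": "play_rows", "payload": {"motion": [[0.5, -18, 35, 0, 0, 0, -0.04], [0.5, -36, 72, 3, 0, 0, -0.08], [0.5, -55, 110, 6, 0, 0, -0.13], [0.5, -73, 147, 9, 0, 0, -0.18], [0.5, -92, 185, 13, 0, 0, -0.22], [0.5, -108, 217, 17, 0, 0, -0.26], [0.5, -119, 241, 20, 0, 0, -0.295], [0.5, -119, 241, 20, 0, 0, -0.295], [0.5, -119, 241, 20, 0, 0, -0.295]]}}

```text
clock: 25.95
position: [0.4465, -0.1583, 0.1798]
ee_rot: [3.14, -0.003, 0.005]
force: [0.5, 0.4, -0.2]
width: 0.754
```

```bash
python3 -c "
from h import *
p=arm.get_image('wrist'); w=cloud(p); cv2.imwrite('pics/w5.png',p['img'])
m=(w[...,2]>.045)&(w[...,2]<.056)&(np.hypot(w[...,0]-.447,w[...,1]+.157)<.04); print(m.sum(), cv2.minEnclosingCircle(w[m][:,:2].astype(np.float32)*1000) if m.any() else '',w[m].mean(0))
plan([(.447,-.1575,.012,180)])"
```

```text
1410 ((444.7684326171875, -158.87022399902344), 19.9583740234375) [ 0.44468549 -0.15812002  0.05011325]
t 26.0 pos [ 0.4473 -0.1575  0.1801] rot [ 3.14e+00 -1.00e-03  6.00e-03] q [ 0.779  0.32  -0.684  1.952  0.249  0.949 -0.027] F [0.  0.1 0.4] w 0.752
[-1.0, -0.3, 168.1] [0.002, -0.004, -0.001]
```

View pics/w5.png

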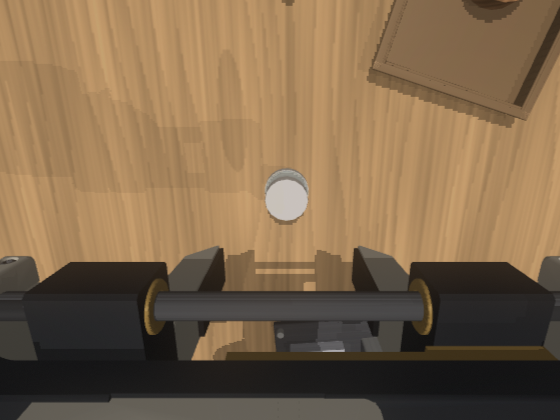

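The jar's cap is at (287,199) in the wrist view, standing clear at (0.4447, -0.158).

Request:
{"api": "play_rows", "payload": {"motion": [[0.5, -2.5, 0.5, 40, 0, 0, 0], [0.5, -2.5, 0.5, 80, 0, 0, 0], [0.5, -2.5, 0.5, 120, 0, 0, 0], [0.5, -2.5, 0.5, 150, 0, 0, 0], [0.5, -2.5, 0.5, 163, 0, 0, 0], [0.5, -2.5, 0.5, 168, 0, 0, 0], [0.5, -2.5, 0.5, 168, 0, 0, 0]]}}

```text
clock: 26.7
position: [0.4462, -0.1577, 0.0123]
ee_rot: [3.14, 0.001, 0.007]
force: [-0.0, -0.5, 0.4]
width: 0.749
```

Request:
{"api": "play_rows", "payload": {"motion": [[-1, 0, 0, 0, 0, 0, 0], [-1, 0, 0, 0, 0, 0, 0], [-1, 0, 0, 0, 0, 0, 0], [-1, 0, 0, 0, 0, 0, 0], [-1, 0, 0, 0, 0, 0, 0], [-1, 0, 0, 0, 0, 0, 0], [-1, 0, 0, 0, 0, 0, 0], [-1, 0, 0, 0, 0, 0, 0]], "force": 25}}

```text
clock: 27.5
position: [0.4464, -0.158, 0.0129]
ee_rot: [3.139, 0.0, 0.008]
force: [-1.1, 0.1, 8.0]
width: 0.465
```

Request:
{"api": "play_rows", "payload": {"motion": [[-1, 0, 0, -5, 0, 0, 0], [-1, 0, 0, -20, 0, 0, 0], [-1, 0, 0, -50, 0, 0, 0], [-1, 0, 0, -90, 0, 0, 0], [-1, 0, 0, -120, 0, 0, 0], [-1, 0, 0, -120, 0, 0, 0]]}}

```text
clock: 28.1
position: [0.4481, -0.158, 0.1368]
ee_rot: [3.137, 0.0, 0.017]
force: [0.8, 0.2, -0.6]
width: 0.465
```

```bash
python3 -c "
from h import *
plan([(.61,-.029,.12,163)])"
```

```text
t 28.1 pos [ 0.4481 -0.158   0.1368] rot [3.137 0.    0.017] q [ 0.755  0.375 -0.669  2.008  0.312  0.846 -0.087] F [ 0.8  0.2 -0.6] w 0.465
[161.7, -129.1, 18.0] [0.003, -0.012, 0.297]
```

Request:
{"api": "play_rows", "payload": {"motion": [[-1, 30, -20, 0, 0, 0, 0.05], [-1, 62, -48, 2, 0, 0, 0.1], [-1, 92, -73, 4, 0, 0, 0.15], [-1, 122, -97, 10, 0, 0, 0.2], [-1, 147, -117, 15, 0, 0, 0.25], [-1, 162, -129, 18, 0.003, -0.01, 0.297], [-1, 162, -129, 18, 0.003, -0.01, 0.297], [-1, 162, -129, 18, 0.003, -0.01, 0.297], [-1, 162, -129, 18, 0.003, -0.01, 0.297]]}}

```text
clock: 29.0
position: [0.6093, -0.0301, 0.1195]
ee_rot: [3.106, -0.465, 0.001]
force: [-0.4, 0.5, -1.3]
width: 0.461
```

```bash
python3 -c "
from h import *
plan([(.61,-.029,.0175,163)])"
```

```text
t 29.0 pos [ 0.6093 -0.0301  0.1195] rot [ 3.106e+00 -4.650e-01  1.000e-03] q [ 0.331  0.579 -0.547  1.699  0.355  0.963 -0.646] F [-0.4  0.5 -1.3] w 0.461
[0.3, -1.3, 102.0] [0.001, -0.001, -0.0]
```

Request:
{"api": "play_rows", "payload": {"motion": [[-1, 0, -1, 40, 0, 0, 0], [-1, 0, -1, 70, 0, 0, 0], [-1, 0, -1, 87, 0, 0, 0], [-1, 0, -1, 96, 0, 0, 0], [-1, 0, -1, 100, 0, 0, 0], [-1, 0, -1, 102, 0, 0, 0], [-1, 0, -1, 102, 0, 0, 0]]}}

```text
clock: 29.7
position: [0.6101, -0.0294, 0.0183]
ee_rot: [3.106, -0.465, 0.003]
force: [0.1, 0.7, -1.5]
width: 0.465
```

Request:
{"api": "play_rows", "payload": {"motion": [[0.3, 0, 0, 0, 0, 0, 0], [0.3, 0, 0, 0, 0, 0, 0], [0.3, 0, 0, 0, 0, 0, 0], [0.3, 0, 0, 0, 0, 0, 0], [0.3, 0, 0, -20, 0, 0, 0], [0.3, 0, 0, -60, 0, 0, 0], [0.3, 0, 0, -110, 0, 0, 0], [0.3, 0, 0, -150, 0, 0, 0], [0.3, 0, 0, -200, 0, 0, 0], [0.3, 0, 0, -200, 0, 0, 0]]}}

```text
clock: 30.7
position: [0.6133, -0.0281, 0.2257]
ee_rot: [-3.106, 0.465, -0.02]
force: [1.0, -0.0, 0.2]
width: 0.649
```

Request:
{"api": "play_rows", "payload": {"motion": [[0.3, -40, 0, 0, 0, 0, 0], [0.3, -80, 0, 0, 0, 0, 0], [0.3, -120, 0, 0, 0, 0, 0], [0.3, -150, 0, 0, 0, 0, 0], [0.3, -150, 0, 0, 0, 0, 0], [0.3, -150, 0, 0, 0, 0, 0]]}}

```text
clock: 31.3
position: [0.4701, 0.0157, 0.2242]
ee_rot: [-3.106, 0.465, -0.022]
force: [0.1, -0.2, -0.2]
width: 0.648
```

Run:
```python
from chk import *
st()
for n in ['scene','side']:
    p=arm.get_image(n); save(p,n+"9"); chk(p,'S',.0085,.07); chk(p,'L',.0085,.05); w=cloud(p)
    for nm,c,r,z0 in [("bottle",(.45,.05),.04,.03),("flask",(.72,.235),.06,.02),("clamp",(.6,-.355),.05,.1)]:
        m=(np.hypot(w[...,0]-c[0],w[...,1]-c[1])<r)&(w[...,2]>z0)&(w[...,2]<.2)
        print(n,nm,m.sum(),np.nanmean(w[m],0).round(3),w[m].max(0).round(3) if m.any() else "")
a=cv2.imread("pics/scene9.png")[120:340,140:400];b=cv2.imread("pics/side9.png")[100:400,140:400]
cv2.imwrite("pics/f.png",np.hstack([cv2.resize(a,(400,338)),cv2.resize(b,(293,338))]))
```

```text
t 31.3 pos [0.4701 0.0157 0.2242] rot [-3.106  0.465 -0.022] q [ 0.407  0.248 -0.664  1.908  0.183  1.03  -0.632] F [ 0.1 -0.2 -0.2] w 0.648
S 609 ctr [ 5. -2.] size [ 68. 120.] ang 14 z [0.012  0.0267 0.0553] [ 98. 115. 134.]
floor z 0.0045
L 157 ctr [ 5. 44.] size [53. 73.] ang 90 z [0.0096 0.0129 0.0152] [ 65.  98. 134.]
L 90 ctr [  0. -47.] size [36. 39.] ang 5 z [0.011  0.0209 0.0248] [ 57.  85. 115.]
floor z 0.005
scene bottle 105 [0.452 0.044 0.047] [0.466 0.061 0.066]
scene flask 434 [0.724 0.224 0.059] [0.753 0.25  0.111]
scene clamp 221 [ 0.588 -0.361  0.155] [ 0.608 -0.343  0.187]
S 782 ctr [-0.  1.] size [120.  60.] ang 89 z [0.0118 0.0268 0.0551] [ 94. 111. 125.]
floor z 0.0049
L 319 ctr [  2. -43.] size [38. 37.] ang 70 z [0.0108 0.0215 0.0243] [ 58.  84. 109.]
L 854 ctr [ 7. 45.] size [49. 74.] ang 89 z [0.0101 0.0123 0.0141] [ 66.  95. 124.]
floor z 0.0044
side bottle 189 [0.449 0.058 0.046] [0.464 0.071 0.066]
side flask 966 [0.716 0.25  0.059] [0.751 0.271 0.114]
side clamp 12 [ 0.56  -0.358  0.122] [ 0.563 -0.35   0.13 ]
```

View pics/f.png

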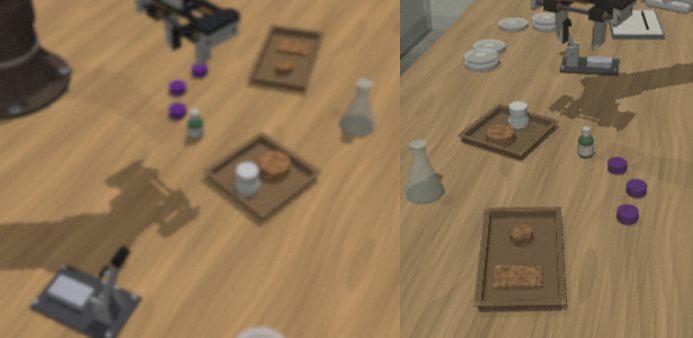

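The final views show the plate and small disc in the long tray (right half: 517,277 and 521,235), and the large disc and upright jar in the square tray (500,132 and 517,115). The clamp arm leans open, and the bottle and flask stand where they were.

```bash
python3 -c "
from h import *
print(arm.sign_off())"
```

```text
the job is handed in; nothing more can be done
None
```

Both kits are made up and the job is handed in at about 31 s on the clock; the hand-in gives no verdict. I pinched the clamp barrel, lifted it along its arc past the spring's tipping point and let go. The arm stayed open by itself with the plate still on its seat.

My last checks, from both fixed cameras' depth and given in each tray's own x, y:

| Item | Where it is | Height of top |
|---|---|---|
| Plate | long tray, about (5, 45) mm | 12.3 mm (should be 12) |
| Small cork disc | long tray, about (2, -45) mm | 21.5 mm (should be 22) |
| Large disc | square tray, about (1, 30) mm (measured before the jar went in) | 25.8 mm (should be 26) |
| Jar | square tray, placed at about (0, -40) mm | about 55 mm (should be 54) |

- **Clamp, bottle and flask:** The clamp arm stood open, with the barrel end near x = 0.60 m. Bottle and flask matched their first positions to within a few mm.
- **Purple look-alikes:** I did not touch them.
- **Plate:** It was dropped about 8 mm on release, because the fingertips reach the tray floor before the plate does. It measured flat afterwards.
- **Less certain:** In the last check the jar and large disc merged into one blob. Their separate positions rest on the release poses, the earlier disc measurement and the final picture. No check failed or disagreed.

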